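Finish the pinwheel layer of gift cartons on the packing board

ROBOT

A 7-joint arm with a two-finger parallel gripper is mounted at the origin on the work surface. World frame = base frame: x ahead of the robot, y to its left, z up, the work surface at z = 0. Lengths are in mm, angles in rad, forces in N, time in s.
With the tool pointing down it reaches from about 400 to 875 mm from the base axis. Payload 4.4 kg.
Tool frame: the origin (TCP) lies midway between the tips of the shut fingers; the grasp point (between the pads) lies 19 mm behind it; z points along the fingers, y is the line along which they close (so a half turn about z gives the same grasp; the last joint's range is limited). The gripper opens to 85 mm and grips with 20 to 120 N. Pads are 22 mm wide; open, the fingers measure 114 mm over their backs; the gripper's body (76 mm by 85 mm) begins 54 mm behind the grasp point. The pads swing forward as they close: fully open they stand 13 mm farther back than shut.
Start: joints at [1.211, 0.628, 0.038, 1.517, -0.027, 0.996, -0.02], TCP at [188.263, -622.154, 206.413] pointing down, gripper open.
Joint ranges: [-3.06, 3.06], [-0.37, 2.12], [-1.25, 1.32], [0.18, 2.47], [-1.1, 4.24], [0.23, 1.98], [-2.94, 2.94]. Speed limits (rad/s): [2.57, 2.57, 3.14, 3.14, 3.14, 3.14, 3.14].

INTERFACE

Orientations are given as [roll, pitch, yaw] about the fixed x, y, z axes, in that order (R = Rz(yaw) Ry(pitch) Rx(roll)).
In Python, from cell import monitor, cams, ctrl gives the robot as it stands.
- The arm moves only by the tool drive_tool, never from a script. Its argument "motion" is a list of rows, each an object with "fingers": the opening, from 0 (shut) to 1 (fully open); "linear": the shift along the tool's x, y, z in m, a list of three; "twist": the turn about the tool's z in rad. In form: [{"fingers": fingers, "linear": [x, y, z], "twist": twist}, ...]. A call has 1 to 5 rows; each row shifts and turns the commanded pose from where the row before left it, along the tool's axes as they then stand; what a row does not reach is not made up. A row lasts 1/12 s, in which the tool goes at most 41.7 mm and 7.16 degrees, less where a joint would pass 70% of its speed; a pose out of reach is approached as far as the arm can. A call with a gripper value outside its range is refused whole. The fingers move at their own pace and stop on an object; the grip force is fixed at half the most. Time passes only in rows, so rows that do not move let the fingers close. It gives the time, the measured TCP pose, the force, the opening and the grip force at its end, in the units of the state.
- monitor.read_state(): the state, without advancing time (a new reading comes with each control period).
- cams.get_image(name): name is "scene" or "side" or "wrist"; returns a dict with "color" (400x640x3 uint8, blue, green, red), "K" (3x3 intrinsics, pixels), "k1" (the pictures are not rectified: a ray, as slopes to the right and down, at radius r is drawn at 1 + k1 r^2 times it, then the intrinsics apply), "R" (3x3) and "t" (3): a world point X has camera coordinates R X + t. Camera axes: x right, y down, z forward; pixel columns grow to the right and rows downward; lengths in mm; the calibration is good to about 2 mm. A picture is of the moment at which its call begins. There is no depth.
- ctrl.finish_job(): hands the job in; it is judged then, once.
The state is a dict: "clock": time; "qpos": joint angles; "qd": joint speeds; "tau": joint torques, N m; "eef_pos": TCP position; "tool_rot": TCP orientation; "force": force on the tool from outside, world axes, zero at the start; "torque": the same for the moment, N m; "width": finger opening in mm; "gripper_force": force on a finger pad.
Only numpy, scipy, OpenCV 4.12 (cv2) and the standard library are available. Lean on these libraries where they do the work, as an engineer would, in place of code of your own. Each camera call takes 0.05 s, during which the arm holds its last target. There are 200 camera calls.

TASK

Two long gable-top cartons are already glued to the plywood packing board; complete the pinwheel layer with the two loose cartons of that same long size, one upright in each of the two empty outlined places, squarely along the outline. Set them down on the board, do not drop them, and leave the smaller square carton where it stands.

Things in the scene. Friction and masses are not known exactly. Their poses are not given: they have to be found in the camera images.
- board: (mm) Fixed plywood packing board, 220 x 220, top 30 above the table. Origin: centre of underside; x, y along its sides. Two long cartons are glued on, long sides along x, centred at (-41, 61), (41, -61); fin tops at height 130. Empty places, outlined in thin black, centred at (61, 41), (-61, -41): cartons lie there with own x along board y. Gaps 12 between cartons, 15 to the edge.
- carton_a: A long carton, for either place. Brown gable-top carton, 0.15 to 0.31 kg; sizes in mm. Origin: centre of underside. Body 110 (own x) x 70 (own y) x 48 high; the roof slopes from the long sides to a ridge at height 66, on which stands a stiff carrying fin, centred, 64 long (own x), 12 thick (own y), top at height 100: grip it there, across own y. Symmetric under a half turn.
- carton_b: The other, just alike. Brown gable-top carton, 0.15 to 0.31 kg; sizes in mm. Origin: centre of underside. Body 110 (own x) x 70 (own y) x 48 high; the roof slopes from the long sides to a ridge at height 66, on which stands a stiff carrying fin, centred, 64 long (own x), 12 thick (own y), top at height 100: grip it there, across own y. Symmetric under a half turn.
- square: A smaller gable-top carton of another size, not wanted here: like the long ones and as high (100 mm), but with a square footprint, 70 x 70 mm, and a fin 58 mm long. Origin: centre of its underside; the fin runs along own x.

How it is judged:
By the outcome, as a careful person would: the job done as asked, in the order asked, and still so for the second after the job is handed in, with the robot touching nothing.
It also fails if it takes over 59 s, if anything falls off the work surface, if the arm or the gripper's body presses on something with over 40 N, if the wrist force passes 120 N, or if a joint passes its speed limit or range.

## Working session

There is one attempt and no reset: what is moved stays moved. The work goes in short steps, Python scripts to look and compute and a tool call to move; the robot and the scene stay as the last step left them, time stands still between calls to the robot, and variables do not carry over. Pictures are saved under pics/ and viewed, at most 10 in all, crops included, and the job is handed in when it is done.

Besides the shell and the picture viewer there is one more tool, called after "Emit:" by a JSON object that holds its "name" and its "arguments", one argument or row to a line. drive_tool: Moves the arm, as the interface text tells. Its arguments: {"type":"object","properties":{"motion":{"type":"array"}},"required":["motion"]}

```bash
mkdir -p pics; ls; python3 - <<'E'
from cell import monitor,cams
import cv2,pickle
s=monitor.read_state();print({k:s[k] for k in('clock','eef_pos','tool_rot','width')})
d={n:cams.get_image(n) for n in('scene','side','wrist')}
pickle.dump(d,open('im0.pkl','wb'))
for n in d:
  cv2.imwrite(f'pics/{n}0.png',d[n]['color']);print(n,d[n]['K'],d[n]['k1'],d[n]['R'],d[n]['t'])
E
```

```text
pics
{'clock': 0.0, 'eef_pos': array([ 188.07915729, -621.49654097,  205.4847926 ]), 'tool_rot': array([-3.13971312e+00,  2.11809838e-05,  2.93840004e-01]), 'width': 85.19766961952797}
scene [[402.08071031   0.         320.20220387]
 [  0.         402.08071031 198.58068935]
 [  0.           0.           1.        ]] -0.03900306503712425 [[-0.3923009   0.9197815  -0.01009982]
 [ 0.54919233  0.22540253 -0.80472448]
 [-0.73789416 -0.32124088 -0.59356256]] [ 282.05092842 -257.72214652 1243.39346445]
side [[394.30147569   0.         317.64878449]
 [  0.         394.30147569 200.59100836]
 [  0.           0.           1.        ]] 0.026364161174498413 [[-0.79529626 -0.60617421  0.00752924]
 [-0.32214522  0.41206583 -0.85230523]
 [ 0.5135429  -0.68026067 -0.52299054]] [416.80145604 237.01278283 490.51743598]
wrist [[279.45116355   0.         321.79687631]
 [  0.         279.45116355 195.47218449]
 [  0.           0.           1.        ]] 0.011119072803308998 [[ 0.29025305 -0.95694899 -0.00133943]
 [-0.90713583 -0.27558934  0.31804889]
 [-0.30472569 -0.09109961 -0.94807337]] [-649.59743607  -41.97748     379.1480485 ]
```

View pics/scene0.png

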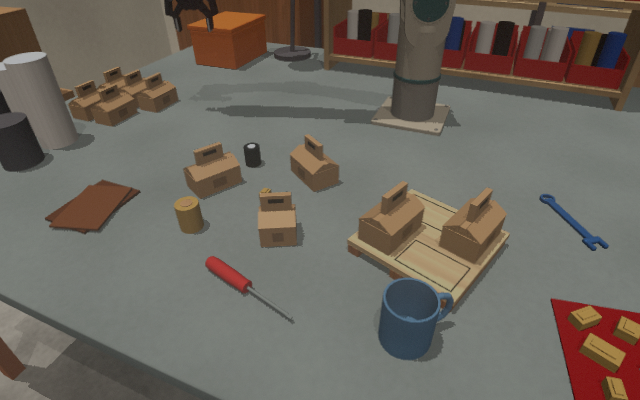

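View pics/side0.png

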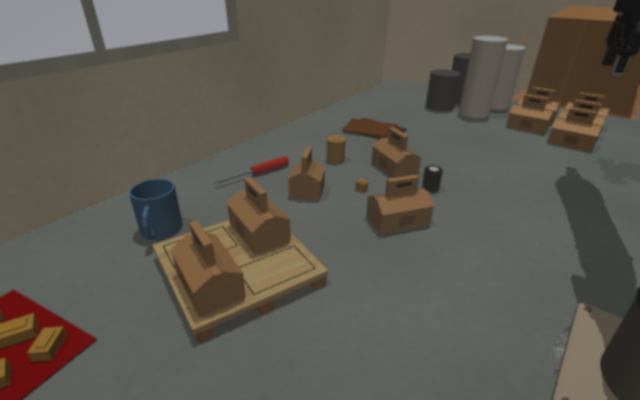

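Both views show three loose cartons. In the scene picture they are at (213,170), (315,163) and (277,218). In the side picture they are at (400,208), (397,158) and (308,180). The square one looks to be the scene (277,218) / side (308,180) pair. The board is at scene (430,245) and side (240,260). I'll work out coarse positions, then look from close by with the wrist camera.

```bash
cat > h.py <<'E'
import numpy as np,cv2,pickle
from scipy.optimize import least_squares
def project(d,X):
    P=np.atleast_2d(X)@d['R'].T+d['t'];s=P[:,:2]/P[:,2:]
    s=s*(1+d['k1']*(s**2).sum(1,keepdims=True))
    return s@np.diag([d['K'][0,0],d['K'][1,1]])+d['K'][:2,2]
def tri(obs):  # [(d,uv)]
    return least_squares(lambda X:np.concatenate([project(d,X)[0]-uv for d,uv in obs]),[500,0,80]).x
def onz(d,uv,z):
    return np.r_[least_squares(lambda p:project(d,[p[0],p[1],z])[0]-uv,[500,0]).x,z]
def pose(model,x,y,z,a):
    c,s=np.cos(a),np.sin(a);return np.asarray(model)@np.array([[c,s,0],[-s,c,0],[0,0,1]])+[x,y,z]
E
python3 - <<'E'
from h import *
np.set_printoptions(precision=1,suppress=True)
d=pickle.load(open('im0.pkl','rb'));S,D,W=d['scene'],d['side'],d['wrist']
for n in d: print(n,-d[n]['R'].T@d[n]['t'])
sc=[(209,152),(313,145),(275,198)];si=[(401,184),(398,135),(307,158)]
for a in sc:
  for b in si:
    X=tri([(S,a),(D,b)]);print(a,b,X,np.abs(project(S,X)[0]-a).max(),np.abs(project(D,X)[0]-b).max())
for uv in [(349,238),(455,300),(508,235),(418,192)]: print(onz(S,uv,30))
for uv in [(154,250),(202,327),(326,268),(258,210)]: print(onz(D,uv,30))
E
```

```text
scene [1169.7  198.1  533.5]
side [155.9 488.7 455.4]
wrist [ 266.  -598.7  371.9]
(209, 152) (401, 184) [ 506.9 -364.4   10.6] 17.926983872576443 17.40284812973718
(209, 152) (398, 135) [ 545.1 -345.9   88.2] 1.2069168854242207 1.2329648916111182
(209, 152) (307, 158) [ 669.1 -220.1  121. ] 26.60311701912761 31.308363667649573
(313, 145) (401, 184) [ 429.5 -140.3   85.7] 0.1342252605837757 0.10632332726308391
(313, 145) (398, 135) [ 463.  -142.8  146.5] 18.060346431958095 15.056867984425992
(313, 145) (307, 158) [577.5 -59.8 152.1] 12.399011738836151 11.882830199841152
(275, 198) (401, 184) [ 487.7 -236.4   -9.9] 14.071515797150738 12.646695660182075
(275, 198) (398, 135) [ 524.6 -228.4   62.8] 31.657481122921354 29.995608213323095
(275, 198) (307, 158) [ 645.6 -121.9   86. ] 0.6716232790270453 0.7299063829559032
[637.1  23.7  30. ]
[710.5 227.3  30. ]
[515.8 297.7  30. ]
[441.8 111.1  30. ]
[695.3 234.   30. ]
[499.  290.2  30. ]
[437.   92.4  30. ]
[645.1  36.4  30. ]
```

```bash
python3 - <<'E'
import pickle,cv2,numpy as np
d=pickle.load(open('im0.pkl','rb'))
c=lambda n,x,y,w,h:cv2.resize(d[n]['color'][y:y+h,x:x+w],(400,300),interpolation=cv2.INTER_CUBIC)
cv2.imwrite('pics/crops.png',np.vstack([np.hstack([c('scene',178,128,172,129),c('side',280,120,160,120)]),np.hstack([c('scene',340,180,172,129),c('side',145,175,192,144)])]))
E
```

```text
(no output)
```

View pics/crops.png

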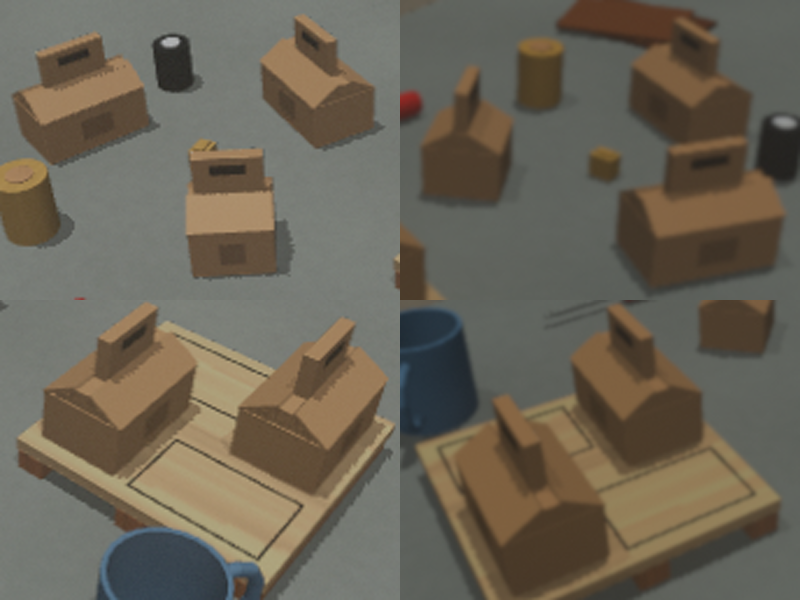

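The crops show the fins and edges clearly. The long cartons are scene-left (side upper right) and scene-right (side lower right), and the square one is in the middle. Both empty outlines are visible, scene crop corners (182,441), (302,507), (262,558), (128,487). I'll fit the cartons by silhouette and the board by the outline corners.

```bash
cat >> h.py <<'E'
from scipy.optimize import minimize
def carton(L=110,F=64):
    b=[[sx*L/2,sy*35,z] for sx in(-1,1) for sy in(-1,1) for z in(0,48)]+[[sx*L/2,0,66] for sx in(-1,1)]
    f=[[sx*F/2,sy*6,z] for sx in(-1,1) for sy in(-1,1) for z in(60,100)]
    return [np.array(b,float),np.array(f,float)]
def brown(d):
    hsv=cv2.cvtColor(cv2.GaussianBlur(d['color'],(3,3),0),cv2.COLOR_BGR2HSV)
    return cv2.inRange(hsv,(4,75,25),(17,255,255))
K=4
def render(d,parts,p):
    m=np.zeros((400*K,640*K),np.uint8)
    for q in parts:
        uv=(project(d,pose(q,*p))+.5)*K-.5
        cv2.fillConvexPoly(m,cv2.convexHull(np.round(uv*16).astype(np.int32)),255,shift=4)
    return cv2.resize(m,(640,400),interpolation=cv2.INTER_AREA)
def comp(d,uv):
    n,l=cv2.connectedComponents(brown(d));w=l[int(uv[1])-3:int(uv[1])+4,int(uv[0])-3:int(uv[0])+4]
    return np.where(l==np.bincount(w[w>0]).argmax(),255,0).astype(np.float32)
def fit(ds,p0,parts,masks=None,yaws=np.arange(0,np.pi,np.pi/12),ign=None):
    ms=masks or [comp(d,project(d,[p0[0],p0[1],p0[2]+40])[0]) for d in ds]
    ign=ign or [0]*len(ds)
    def cost(p): return sum((np.abs(render(d,parts,p)-m)*(1-g)).sum()/m.sum() for d,m,g in zip(ds,ms,ign))
    best=min(([*p0[:3],a] for a in yaws),key=cost)
    for it in range(2):
        sx=np.vstack([best]+[np.array(best)+np.diag([12,12,6,.15])[i]/(1+it*2) for i in range(4)])
        r=minimize(cost,best,method='Nelder-Mead',options=dict(initial_simplex=sx,maxfev=250,xatol=.05,fatol=1e-4));best=r.x
    return best,r.fun
E
python3 - <<'E'
from h import *
np.set_printoptions(precision=3,suppress=True)
d=pickle.load(open('im0.pkl','rb'));S,D=d['scene'],d['side']
for p0 in [(545,-346,0),(430,-140,0),(645,-122,0)]:
  for L,F in((110,64),(70,58)):
    p,f=fit([S,D],p0,carton(L,F));print(p0,L,p,f)
# board: outline corners
o=lambda x,y:[(x,y) for x,y in 1*[0]] 
sc=np.array([(182,441),(302,507),(262,558),(128,487)])-[0,300.];sc=sc*.43+[340,180]-.3
sd=np.array([(754,493),(632,548)])-[400,300.];sd=sd*.48+[145,175]-.3
print([onz(S,u,30).round(1) for u in sc],[onz(D,u,30).round(1) for u in sd])
E
```

```text
(545, -346, 0) 110 [ 545.088 -346.883   -0.404    2.582] 0.7909252643585205
(545, -346, 0) 70 [ 549.432 -343.842    2.755    2.809] 1.0077507495880127
(430, -140, 0) 110 [ 428.329 -141.602    1.284    0.889] 0.5676048398017883
(430, -140, 0) 70 [ 429.839 -140.898    0.24     1.002] 0.7956461310386658
(645, -122, 0) 110 [ 649.94  -124.311   -0.077    2.164] 0.8588144183158875
(645, -122, 0) 70 [ 648.202 -121.615    0.654    2.103] 0.1710605025291443
[array([594.7, 143.6,  30. ]), array([632.4, 240.6,  30. ]), array([692.7, 220.6,  30. ]), array([660.8, 117. ,  30. ])] [array([452.5, 102.4,  30. ]), array([485.4, 202. ,  30. ])]
```

Emit:
{"name": "drive_tool", "arguments": {
  "motion": [
    {"fingers":1,"linear":[0.038,-0.0145,0],"twist":0},
    {"fingers":1,"linear":[0.038,-0.0145,0],"twist":0},
    {"fingers":1,"linear":[0.038,-0.0145,0],"twist":0},
    {"fingers":1,"linear":[0.038,-0.0145,0],"twist":0},
    {"fingers":1,"linear":[0.038,-0.0145,0],"twist":0}
  ]
}}

```text
clock: 0.57
eef_pos: [350.2, -496.2, 206.2]
tool_rot: [-3.141, 0.0, 0.293]
force: [-0.2, -0.1, -0.6]
width: 85.6
gripper_force: 0.0
```

Emit:
{"name": "drive_tool", "arguments": {
  "motion": [
    {"fingers":1,"linear":[0.038,-0.0145,0],"twist":0},
    {"fingers":1,"linear":[0.038,-0.0145,0],"twist":0},
    {"fingers":1,"linear":[0.038,-0.0145,0],"twist":0},
    {"fingers":1,"linear":[0.038,-0.0145,0],"twist":0},
    {"fingers":1,"linear":[0.038,-0.0145,0],"twist":0}
  ]
}}

```text
clock: 0.98
eef_pos: [511.2, -371.7, 206.2]
tool_rot: [-3.141, 0.0, 0.294]
force: [0.3, -0.4, 0.2]
width: 85.3
gripper_force: 0.0
```

```bash
python3 - <<'E'
from h import *
from cell import monitor,cams
np.set_printoptions(precision=3,suppress=True)
s=monitor.read_state();print(s['clock'],s['eef_pos'],s['tool_rot'],s['qpos'])
d=cams.get_image('wrist');pickle.dump(d,open('w1.pkl','wb'))
o=pickle.load(open('im0.pkl','rb'));S,D=o['scene'],o['side']
def box(n,p,x):
  m=brown(n);u=project(n,p)[0].astype(int);return cv2.cvtColor(m,cv2.COLOR_GRAY2BGR)[u[1]-50:u[1]+50,u[0]-66:u[0]+67]
im=np.vstack([np.hstack([cv2.resize(q,(400,300)) for q in r]) for r in
 [[d['color'],cv2.cvtColor(brown(d),8)],[box(S,[545,-346,50],0),box(D,[545,-346,50],0)]]])
cv2.imwrite('pics/w1.png',im)
E
```

```text
0.9833 [ 511.152 -371.733  206.241] [-3.141  0.     0.294] [ 0.562  0.602  0.037  1.571 -0.025  0.97  -0.67 ]
```

View pics/w1.png

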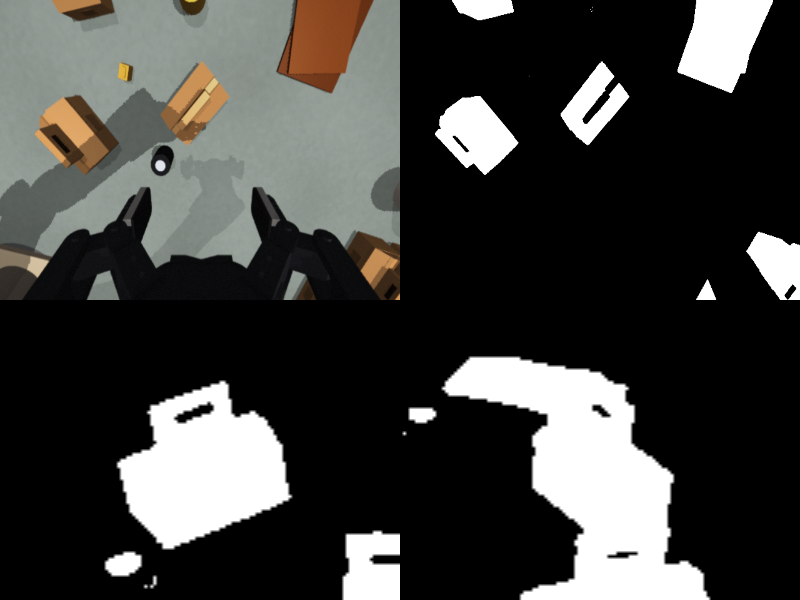

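The wrist view shows carton 1 ahead at about (312,133), carton 2 at about (120,180) and the square at the top left. Their masks are clean apart from holes. The side mask merges neighbouring objects, so I'll fit with wrist and scene.

```bash
cat >> h.py <<'E'
def comp(d,uv,ext=3):
    b=cv2.morphologyEx(brown(d),cv2.MORPH_CLOSE,np.ones((ext,ext)))
    cs,_=cv2.findContours(b,cv2.RETR_EXTERNAL,cv2.CHAIN_APPROX_NONE)
    c=max((c for c in cs if cv2.contourArea(c)>80),key=lambda c:cv2.pointPolygonTest(c,(float(uv[0]),float(uv[1])),True))
    m=np.zeros(b.shape,np.uint8);cv2.drawContours(m,[c],-1,255,-1);return m.astype(np.float32)
E
python3 - <<'E'
from h import *
np.set_printoptions(precision=3,suppress=True)
o=pickle.load(open('im0.pkl','rb'));S=o['scene'];W=pickle.load(open('w1.pkl','rb'))
for p0 in [(545,-346,0),(429,-141,0)]:
  for L,F in((110,64),(70,58)):
    for ds in ([W,S],[W],[S]):
      p,f=fit(ds,p0,carton(L,F));print(p0,L,len(ds),p,f)
E
```

```text
(545, -346, 0) 110 2 [ 544.265 -348.165   -0.199    2.651] 0.2606174945831299
(545, -346, 0) 110 1 [ 544.6   -348.243    3.13     2.652] 0.1839444488286972
(545, -346, 0) 110 1 [ 522.889 -366.557  -17.807    2.657] 0.02939644642174244
(545, -346, 0) 70 2 [ 543.418 -347.614    0.265    2.7  ] 0.7604418992996216
(545, -346, 0) 70 1 [ 535.017 -342.632   11.399    2.652] 0.43163537979125977
(545, -346, 0) 70 1 [ 549.635 -344.262    2.105    2.832] 0.2395048290491104
(429, -141, 0) 110 2 [ 425.871 -141.606   -2.281    0.928] 0.10360724478960037
(429, -141, 0) 110 1 [ 424.854 -139.634   -4.535    0.96 ] 0.01984797790646553
(429, -141, 0) 110 1 [ 429.4   -140.983    1.477    0.872] 0.06237027794122696
(429, -141, 0) 70 2 [ 429.325 -139.175   -1.07     1.011] 0.4981883764266968
(429, -141, 0) 70 1 [ 455.982 -176.992   54.121    1.363] 0.26353418827056885
(429, -141, 0) 70 1 [ 479.51  -115.659   28.218    0.96 ] 0.16781221330165863
```

Emit:
{"name": "drive_tool", "arguments": {
  "motion": [
    {"fingers":1,"linear":[0.0385,-0.013,0],"twist":0},
    {"fingers":1,"linear":[0,0,0],"twist":0.112},
    {"fingers":1,"linear":[0,0,0],"twist":0.112},
    {"fingers":1,"linear":[0,0,0],"twist":0.112},
    {"fingers":1,"linear":[0,0,0],"twist":0.112}
  ]
}}

```text
clock: 1.45
eef_pos: [542.9, -349.5, 206.0]
tool_rot: [-3.141, 0.001, -0.159]
force: [0.5, -0.5, 0.1]
width: 85.6
gripper_force: 0.0
```

Emit:
{"name": "drive_tool", "arguments": {
  "motion": [
    {"fingers":1,"linear":[0,0,0],"twist":0.112},
    {"fingers":1,"linear":[0,0,0],"twist":0.112},
    {"fingers":1,"linear":[0,0,0],"twist":0.112},
    {"fingers":1,"linear":[0,0,0.03],"twist":0},
    {"fingers":1,"linear":[0,0,0.03],"twist":0}
  ]
}}

```text
clock: 1.87
eef_pos: [544.4, -350.7, 147.4]
tool_rot: [3.141, -0.005, -0.49]
force: [-0.6, -0.3, -0.8]
width: 85.3
gripper_force: 0.0
```

```bash
python3 - <<'E'
from h import *
from cell import monitor,cams
np.set_printoptions(precision=3,suppress=True)
s=monitor.read_state();print(s['clock'],s['eef_pos'],s['tool_rot'],s['qpos'])
d=cams.get_image('wrist');pickle.dump(d,open('w2.pkl','wb'))
S=pickle.load(open('im0.pkl','rb'))['scene'];W1=pickle.load(open('w1.pkl','rb'))
im=d['color'].copy()
for q in carton(): 
  for u in project(d,pose(q,544.3,-348.2,0,2.651)): cv2.circle(im,tuple(int(v) for v in u),2,(0,0,255),-1)
cv2.imwrite('pics/w2.png',im)
E
```

```text
1.8667 [ 544.391 -350.747  147.401] [ 3.141 -0.005 -0.49 ] [ 0.39   0.697  0.236  1.593 -0.198  0.87  -1.361]
```

View pics/w2.png

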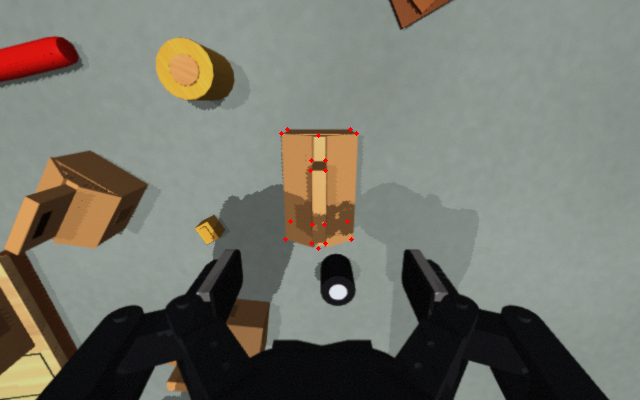

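The wrist view shows the long carton at (318,185), squared up with the gripper. The fitted corner marks lie on its edges to about 1–2 px. The small jar at (337,285) stands clear of the fingers' line. I'll descend.

Emit:
{"name": "drive_tool", "arguments": {
  "motion": [
    {"fingers":1,"linear":[0,-0.001,0.03],"twist":0},
    {"fingers":1,"linear":[0,0,0.02],"twist":0},
    {"fingers":1,"linear":[0,0,0.015],"twist":0},
    {"fingers":1,"linear":[0,0,0.011],"twist":0},
    {"fingers":1,"linear":[0,0,0],"twist":0}
  ]
}}

```text
clock: 2.33
eef_pos: [542.0, -347.9, 68.3]
tool_rot: [-3.141, 0.004, -0.49]
force: [-0.3, 0.3, -0.4]
width: 85.3
gripper_force: 0.0
```

Emit:
{"name": "drive_tool", "arguments": {
  "motion": [
    {"fingers":0,"linear":[0,0,0],"twist":0},
    {"fingers":0,"linear":[0,0,0],"twist":0},
    {"fingers":0,"linear":[0,0,0],"twist":0},
    {"fingers":0,"linear":[0,0,0],"twist":0},
    {"fingers":0,"linear":[0,0,0],"twist":0}
  ]
}}

```text
clock: 2.75
eef_pos: [544.0, -349.1, 71.3]
tool_rot: [-3.142, -0.001, -0.49]
force: [0.3, -0.0, 0.6]
width: 25.5
gripper_force: 0.0
```

Emit:
{"name": "drive_tool", "arguments": {
  "motion": [
    {"fingers":0,"linear":[0,0,0],"twist":0},
    {"fingers":0,"linear":[0,0,0],"twist":0},
    {"fingers":0,"linear":[0,0,0],"twist":0},
    {"fingers":0,"linear":[0,0,0],"twist":0},
    {"fingers":0,"linear":[0,0,0],"twist":0}
  ]
}}

```text
clock: 3.17
eef_pos: [544.2, -348.4, 71.0]
tool_rot: [-3.141, -0.001, -0.49]
force: [0.1, 2.7, 5.3]
width: 9.3
gripper_force: 58.9
```

Emit:
{"name": "drive_tool", "arguments": {
  "motion": [
    {"fingers":0,"linear":[0,0,-0.01],"twist":0},
    {"fingers":0,"linear":[0,0,-0.02],"twist":0},
    {"fingers":0,"linear":[0,0,-0.03],"twist":0},
    {"fingers":0,"linear":[0,0,-0.03],"twist":0},
    {"fingers":0,"linear":[0,0,-0.03],"twist":0}
  ]
}}

```text
clock: 3.58
eef_pos: [542.5, -349.1, 191.4]
tool_rot: [3.141, 0.002, -0.491]
force: [0.3, 0.5, -2.3]
width: 9.4
gripper_force: 58.7
```

Emit:
{"name": "drive_tool", "arguments": {
  "motion": [
    {"fingers":0,"linear":[0,0,-0.03],"twist":0},
    {"fingers":0,"linear":[0,0,-0.02],"twist":0},
    {"fingers":0,"linear":[0,0,-0.01],"twist":0},
    {"fingers":0,"linear":[0,0,0],"twist":0},
    {"fingers":0,"linear":[0,0,0],"twist":0}
  ]
}}

```text
clock: 4.0
eef_pos: [542.9, -348.7, 249.7]
tool_rot: [3.141, 0.001, -0.49]
force: [-0.6, 0.3, -3.6]
width: 9.3
gripper_force: 58.7
```

```bash
python3 - <<'E'
from h import *
from cell import monitor,cams
np.set_printoptions(precision=3,suppress=True)
s=monitor.read_state();print(s['clock'],s['eef_pos'],s['tool_rot'],s['qpos'],s['width'],s['force'])
d={n:cams.get_image(n) for n in('wrist','scene','side')};pickle.dump((d,s),open('h1.pkl','wb'))
im=d['wrist']['color'].copy();e=s['eef_pos']
for q in carton(): 
  for u in project(d['wrist'],pose(q,e[0],e[1],e[2]-71,s['tool_rot'][2])): cv2.circle(im,tuple(int(v) for v in u),2,(0,0,255),-1)
cv2.imwrite('pics/h1.png',im)
E
```

```text
4.0 [ 542.898 -348.692  249.657] [ 3.141  0.001 -0.49 ] [ 0.372  0.595  0.265  1.481 -0.166  1.09  -1.39 ] 9.253684523508428 [-0.561  0.316 -3.595]
```

View pics/h1.png

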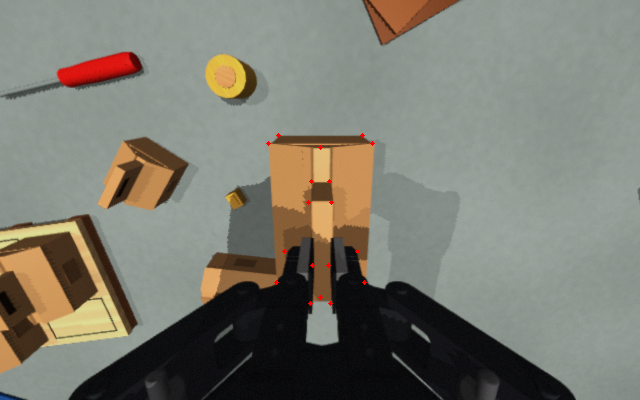

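The carton is held. The overlay of the model at the TCP pose matches it to about 1–2 px: eave corners at (268,143) and (373,143) against (270,143) and (373,143). So it sits centred and square in the grip. Next I'll travel to just short of the board.

Emit:
{"name": "drive_tool", "arguments": {
  "motion": [
    {"fingers":0,"linear":[-0.012,-0.02,0],"twist":0},
    {"fingers":0,"linear":[-0.017,-0.029,0],"twist":0},
    {"fingers":0,"linear":[-0.017,-0.029,0],"twist":0},
    {"fingers":0,"linear":[-0.017,-0.029,0],"twist":0},
    {"fingers":0,"linear":[-0.017,-0.029,0],"twist":0}
  ]
}}

```text
clock: 4.57
eef_pos: [535.9, -189.5, 248.9]
tool_rot: [3.141, 0.003, -0.491]
force: [0.9, 0.4, -0.8]
width: 8.9
gripper_force: 58.7
```

Emit:
{"name": "drive_tool", "arguments": {
  "motion": [
    {"fingers":0,"linear":[-0.017,-0.029,0],"twist":0},
    {"fingers":0,"linear":[-0.017,-0.029,0],"twist":0},
    {"fingers":0,"linear":[-0.017,-0.029,0],"twist":0},
    {"fingers":0,"linear":[-0.017,-0.029,0],"twist":0},
    {"fingers":0,"linear":[-0.012,-0.02,0],"twist":0}
  ]
}}

```text
clock: 4.98
eef_pos: [529.3, -29.5, 249.1]
tool_rot: [-3.141, 0.003, -0.487]
force: [0.6, 0.5, -2.2]
width: 9.3
gripper_force: 58.7
```

Emit:
{"name": "drive_tool", "arguments": {
  "motion": [
    {"fingers":0,"linear":[-0.01,-0.02,0],"twist":-0.05},
    {"fingers":0,"linear":[0,0,0],"twist":-0.11},
    {"fingers":0,"linear":[0,0,0],"twist":-0.12},
    {"fingers":0,"linear":[0,0,0],"twist":-0.12},
    {"fingers":0,"linear":[0,0,0],"twist":-0.12}
  ]
}}

```text
clock: 5.4
eef_pos: [530.2, -11.0, 249.1]
tool_rot: [3.141, 0.003, 0.036]
force: [-0.4, -0.2, -2.3]
width: 9.8
gripper_force: 58.8
```

Emit:
{"name": "drive_tool", "arguments": {
  "motion": [
    {"fingers":0,"linear":[0,0,0],"twist":-0.12},
    {"fingers":0,"linear":[0,0,0],"twist":-0.12},
    {"fingers":0,"linear":[0,0,0],"twist":-0.12},
    {"fingers":0,"linear":[0,0,0],"twist":-0.12},
    {"fingers":0,"linear":[0,0,0],"twist":-0.12}
  ]
}}

```text
clock: 5.82
eef_pos: [530.2, -11.3, 249.1]
tool_rot: [-3.14, 0.002, 0.636]
force: [-0.2, -0.5, -2.3]
width: 9.3
gripper_force: 58.7
```

Emit:
{"name": "drive_tool", "arguments": {
  "motion": [
    {"fingers":0,"linear":[0,0,0],"twist":-0.12},
    {"fingers":0,"linear":[0,0,0],"twist":-0.12},
    {"fingers":0,"linear":[0,0,0],"twist":-0.12},
    {"fingers":0,"linear":[0,0,0],"twist":-0.12},
    {"fingers":0,"linear":[0,0,0],"twist":-0.12}
  ]
}}

```text
clock: 6.23
eef_pos: [530.2, -11.3, 249.1]
tool_rot: [-3.139, 0.001, 1.236]
force: [-0.6, -0.0, -2.0]
width: 9.2
gripper_force: 58.8
```

```bash
cat >> h.py <<'E'
OUT=np.array([[sx*35,sy*55,30] for sx,sy in((-1,-1),(1,-1),(1,1),(-1,1))],float)
BRD=np.array([[sx*110,sy*110,30] for sx,sy in((-1,-1),(1,-1),(1,1),(-1,1))],float)
def draw(d,b,cart=()):
    im=d['color'].copy()
    for q in (OUT+[61,41,0],OUT-[61,41,0],BRD): cv2.polylines(im,[np.round(project(d,pose(q,*b))*16).astype(np.int32)],True,(0,0,255),1,cv2.LINE_AA,4)
    return im
E
python3 - <<'E'
from h import *
from cell import monitor,cams
np.set_printoptions(precision=3,suppress=True)
s=monitor.read_state();print(s['clock'],s['eef_pos'],s['tool_rot'],s['qpos'],s['width'],s['force'])
d=cams.get_image('wrist');pickle.dump((d,s),open('b1.pkl','wb'))
cv2.imwrite('pics/b1.png',d['color'])
E
```

```text
6.2333 [530.234 -11.323 249.071] [-3.139  0.001  1.236] [ 0.103  0.413 -0.192  1.79   0.094  0.95  -0.463] 9.163619233627786 [-0.584 -0.    -1.979]
```

View pics/b1.png

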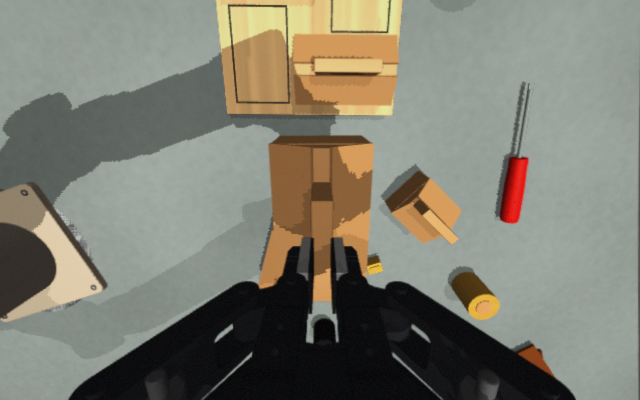

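The wrist view shows the near outline with corners at about (229,5), (287,5), (290,102) and (236,103). It also shows the start of the far outline at (331,30) and (390,32), and the near glued carton between them. I'll fit the board from this view plus the scene and side corners.

```bash
python3 - <<'E'
from h import *
np.set_printoptions(precision=3,suppress=True)
o=pickle.load(open('im0.pkl','rb'));S,D=o['scene'],o['side'];W,_=pickle.load(open('b1.pkl','rb'))
sc=(np.array([(182,441),(302,507),(262,558),(128,487)])-[0,300.])*.43+[340,180]-.3
sd=(np.array([(754,493),(632,548)])-[400,300.])*.48+[145,175]-.3
wc=np.array([(229,5.5),(286.5,5.5),(289.5,102),(236.5,102.5)]);w2=np.array([(332,30.5),(390,32)])
# board frame with a~-0.32: near outline = centre (-61,-41)
def mk(m):
  P=OUT+np.sign(OUT)*[m,m,0]
  return P+[61,41,0],P-[61,41,0]
def res(p,cams='WSD'):
  A,B=mk(p[4]);w=lambda P:pose(P,*p[:4]);r=[]
  if 'W' in cams:r+=[project(W,w(B[[3,2,1,0]]))-wc] if 0 else [match(W,w(B),wc),match(W,w(A),w2)]
  if 'S' in cams:r+=[match(S,w(A),sc)]
  if 'D' in cams:r+=[match(D,w(B),sd)]
  return np.vstack(r).ravel()
def match(d,P,uv):
  u=project(d,P);return np.array([u[np.argmin(((u-x)**2).sum(1))]-x for x in uv])
for c in('WSD','WS','WD','W','SD'):
  r=least_squares(res,[574,161,0,-.32,0],kwargs=dict(cams=c),loss='soft_l1',bounds=([500,100,-30,-1,-.01 if len(c)<3 else -6],[650,250,30,1,.01 if len(c)<3 else 6]));print(c,r.x,np.abs(r.fun).max())
  if c=='WSD': print(r.fun.reshape(-1,2)); b=r.x[:4]
np.save('board.npy',b)
E
```

```text
WSD [573.043 159.433  -1.144  -0.332  -0.987] 2.8788409171690432
[[-0.226 -0.037]
 [-0.171 -0.061]
 [ 0.506  0.089]
 [ 1.572 -0.346]
 [-0.236 -0.006]
 [-2.097 -1.805]
 [-2.879 -0.401]
 [ 0.011 -0.702]
 [-1.668  0.554]
 [-0.211 -0.485]
 [ 0.796  0.013]
 [-1.268  0.22 ]]
WS [572.797 159.821  -2.315  -0.332  -0.01 ] 2.9002326681650743
WD [573.369 158.869  -0.55   -0.336  -0.01 ] 1.7767398866089366
W [573.325 159.091  -1.397  -0.338  -0.01 ] 1.3294031222050933
SD [573.371 159.906  -1.26   -0.318  -0.01 ] 2.7403288419379237
```

```bash
cat >> h.py <<'E'
def refine(ds,b,z=0):
    t=np.linspace(-.97,.97,60)[:,None]
    def edges(m):
        P=OUT+np.sign(OUT)*[m,m,0];e=[(P[i]+P[(i+1)%4])/2+(P[(i+1)%4]-P[i])/2*t for i in range(4)]
        return np.vstack([np.vstack(e)+[61,41,0],np.vstack(e)-[61,41,0]])
    def cost(p,s):
        c=0
        for d,sel in ds:
            g=cv2.GaussianBlur(cv2.cvtColor(d['color'],6),(0,0),s).astype(np.float32)
            uv=project(d,pose(edges(p[3]),p[0],p[1],z,p[2]))[sel].astype(np.float32)
            ok=(uv[:,0]>2)&(uv[:,0]<637)&(uv[:,1]>2)&(uv[:,1]<397)
            c+=cv2.remap(g,uv[ok][:,:1],uv[ok][:,1:],1).mean()
        return c
    p=np.array([b[0],b[1],b[3],0.])
    for s,k in((2,3),(1,1),(.7,.5)):
        sx=np.vstack([p]+[p+k*np.diag([1,1,.01,.7])[i] for i in range(4)])
        r=minimize(cost,p,args=(s,),method='Nelder-Mead',options=dict(initial_simplex=sx,xatol=.01,fatol=.01));p=r.x
    return p,r.fun
E
python3 - <<'E'
from h import *
np.set_printoptions(precision=3,suppress=True)
W,_=pickle.load(open('b1.pkl','rb'));S=pickle.load(open('im0.pkl','rb'))['scene']
B=np.arange(480)>=240; A0=np.arange(480)<60
for z in(0,-1.2):
  for sel in (B,B|A0): print(z,refine([(W,sel)],[573.2,159.2,0,-.335],z))
p,_=refine([(W,B|A0)],[573.2,159.2,0,-.335],0)
cv2.imwrite('pics/r1.png',cv2.resize(draw(W,[p[0],p[1],0,p[2]])[:130,200:420],(792,468),interpolation=cv2.INTER_CUBIC))
E
```

```text
0 (array([573.105, 162.189,  -0.333,  -0.527]), np.float64(115.67144012451172))
0 (array([572.264, 158.751,  -0.346,  -1.097]), np.float64(99.70048522949219))
-1.2 (array([572.97 , 162.404,  -0.334,  -0.372]), np.float64(116.73055267333984))
-1.2 (array([574.682, 160.196,  -0.345,   1.   ]), np.float64(118.52840423583984))
```

View pics/r1.png

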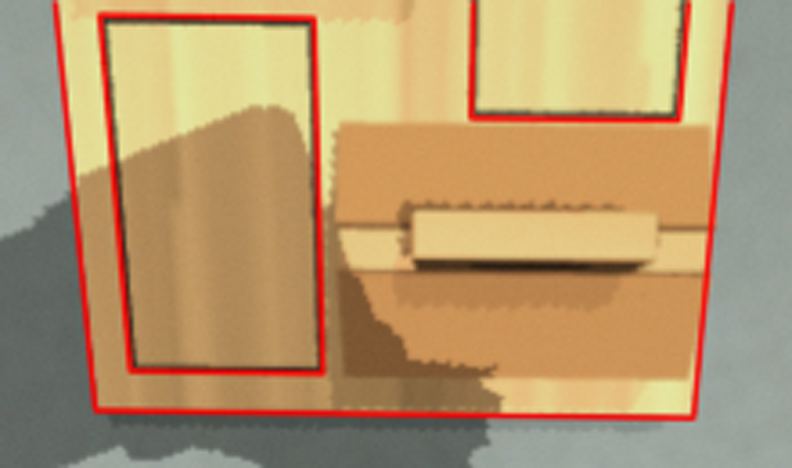

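The fitted outline lies on the drawn one, about 1 px outside all round, so the drawn lines are about 1 mm in. The board edges coincide too. Board: (572.3, 158.8), yaw -0.346. That puts the near place at (501.0, 140.9) with tool yaw 1.225, so I'll move above it.

Emit:
{"name": "drive_tool", "arguments": {
  "motion": [
    {"fingers":0,"linear":[0.02,-0.0116,0],"twist":0},
    {"fingers":0,"linear":[0.032,-0.0185,0],"twist":0},
    {"fingers":0,"linear":[0.032,-0.0185,0],"twist":0},
    {"fingers":0,"linear":[0.032,-0.0185,0],"twist":0},
    {"fingers":0,"linear":[0.0182,-0.0105,0],"twist":0.011}
  ]
}}

```text
clock: 6.7
eef_pos: [500.9, 146.1, 249.6]
tool_rot: [-3.139, -0.002, 1.22]
force: [0.1, 0.6, -1.9]
width: 9.5
gripper_force: 58.8
```

Emit:
{"name": "drive_tool", "arguments": {
  "motion": [
    {"fingers":0,"linear":[0,0,0.015],"twist":0},
    {"fingers":0,"linear":[0,0,0.02],"twist":0},
    {"fingers":0,"linear":[0,0,0.015],"twist":0},
    {"fingers":0,"linear":[0,0,0],"twist":0},
    {"fingers":0,"linear":[0,0,0],"twist":0}
  ]
}}

```text
clock: 7.12
eef_pos: [501.9, 140.9, 199.3]
tool_rot: [-3.139, 0.002, 1.217]
force: [-0.6, -0.0, -0.9]
width: 9.2
gripper_force: 58.8
```

```bash
python3 - <<'E'
from h import *
from cell import monitor,cams
np.set_printoptions(precision=3,suppress=True)
R=[];I=[]
for i in range(4):
  s=monitor.read_state();R.append(np.r_[s['eef_pos'],s['tool_rot'][2]]);d=cams.get_image(['wrist','scene','side','wrist'][i]);I.append(d)
e=np.mean(R,0);print(s['clock'],np.array(R),e);pickle.dump((I,e),open('c1.pkl','wb'))
b=[572.3,158.8,0,-.346]
def ov(d):
  im=draw(d,b)
  for q in carton(): 
    for u in project(d,pose(q,e[0],e[1],e[2]-71,e[3])): cv2.circle(im,tuple(int(v) for v in u),2,(0,255,0),-1)
  return im
T=I[1],I[2]
c=lambda d,x,y,w,h:cv2.resize(ov(d)[y:y+h,x:x+w],(400,300),interpolation=cv2.INTER_CUBIC)
cv2.imwrite('pics/c1.png',np.vstack([cv2.resize(ov(I[0])[:240],(800,300)),np.hstack([c(I[1],340,140,200,150),c(I[2],145,145,200,150)])]))
E
```

```text
7.2667 [[501.894 140.872 199.342   1.217]
 [502.846 141.164 200.316   1.217]
 [503.32  141.327 200.895   1.218]
 [503.544 141.346 201.192   1.218]] [502.901 141.177 200.436   1.217]
```

View pics/c1.png

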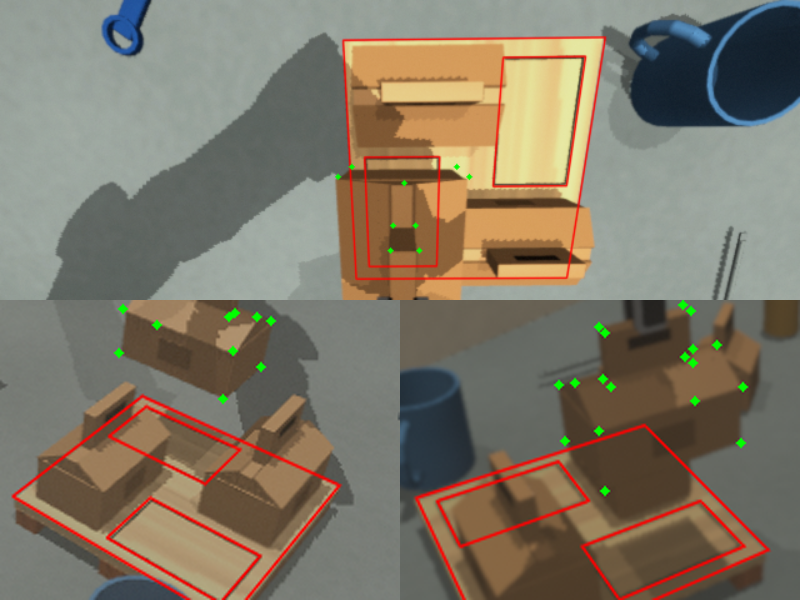

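The overlay agrees with the held carton and the board in all three views, to about 1–2 px. The last readings were still drifting, so I'll let the arm settle and read again.

Emit:
{"name": "drive_tool", "arguments": {
  "motion": [
    {"fingers":0,"linear":[0,0,0],"twist":0},
    {"fingers":0,"linear":[0,0,0],"twist":0},
    {"fingers":0,"linear":[0,0,0],"twist":0}
  ]
}}

```text
clock: 7.57
eef_pos: [503.1, 141.2, 200.8]
tool_rot: [3.141, -0.0, 1.218]
force: [-1.0, -0.6, -1.7]
width: 9.2
gripper_force: 58.8
```

Emit:
{"name": "drive_tool", "arguments": {
  "motion": [
    {"fingers":0,"linear":[0,0,0],"twist":0},
    {"fingers":0,"linear":[0,0,0],"twist":0}
  ]
}}

```text
clock: 7.73
eef_pos: [502.9, 141.2, 200.6]
tool_rot: [3.141, -0.0, 1.219]
force: [0.3, -0.1, -1.8]
width: 9.5
gripper_force: 58.8
```

Emit:
{"name": "drive_tool", "arguments": {
  "motion": [
    {"fingers":0,"linear":[-0.001,-0.0017,0.015],"twist":-0.006},
    {"fingers":0,"linear":[0,0,0.025],"twist":0},
    {"fingers":0,"linear":[0,0,0.025],"twist":0},
    {"fingers":0,"linear":[0,0,0.015],"twist":0},
    {"fingers":0,"linear":[0,0,0.008],"twist":0}
  ]
}}

```text
clock: 8.15
eef_pos: [499.6, 140.4, 110.5]
tool_rot: [-3.139, 0.002, 1.225]
force: [0.6, -0.2, -0.9]
width: 9.5
gripper_force: 58.8
```

Emit:
{"name": "drive_tool", "arguments": {
  "motion": [
    {"fingers":0,"linear":[0,0,0],"twist":0},
    {"fingers":0,"linear":[0,0,0],"twist":0},
    {"fingers":0,"linear":[0,0,0],"twist":0},
    {"fingers":0,"linear":[0,0,0],"twist":0},
    {"fingers":0,"linear":[0,0,0],"twist":0}
  ]
}}

```text
clock: 8.57
eef_pos: [501.6, 141.1, 113.4]
tool_rot: [3.14, -0.001, 1.225]
force: [-0.1, -0.1, -1.1]
width: 9.1
gripper_force: 58.8
```

Emit:
{"name": "drive_tool", "arguments": {
  "motion": [
    {"fingers":0,"linear":[0,0,0.003],"twist":0},
    {"fingers":0,"linear":[0,0,0.003],"twist":0},
    {"fingers":0,"linear":[0,0,0.002],"twist":0},
    {"fingers":0,"linear":[0,0,0.001],"twist":0},
    {"fingers":0,"linear":[0,0,0],"twist":0}
  ]
}}

```text
clock: 8.98
eef_pos: [500.6, 140.8, 103.0]
tool_rot: [-3.141, 0.0, 1.225]
force: [-0.5, 0.7, -2.2]
width: 9.0
gripper_force: 58.8
```

Emit:
{"name": "drive_tool", "arguments": {
  "motion": [
    {"fingers":0,"linear":[0,0,0.001],"twist":0},
    {"fingers":0,"linear":[0,0,0.001],"twist":0},
    {"fingers":0,"linear":[0,0,0],"twist":0},
    {"fingers":0,"linear":[0,0,0],"twist":0}
  ]
}}

```text
clock: 9.32
eef_pos: [500.9, 140.9, 101.4]
tool_rot: [-3.142, 0.0, 1.225]
force: [0.1, -1.1, -2.5]
width: 9.1
gripper_force: 58.8
```

Emit:
{"name": "drive_tool", "arguments": {
  "motion": [
    {"fingers":0,"linear":[0,0,0.001],"twist":0},
    {"fingers":0,"linear":[0,0,0],"twist":0},
    {"fingers":0,"linear":[0,0,0],"twist":0}
  ]
}}

```text
clock: 9.57
eef_pos: [500.6, 141.0, 101.0]
tool_rot: [-3.141, 0.0, 1.225]
force: [-2.9, 0.2, 5.7]
width: 9.3
gripper_force: 59.7
```

Contact: the force went from -2.5 to +5.7 N. Release partly, then rise.

Emit:
{"name": "drive_tool", "arguments": {
  "motion": [
    {"fingers":0.2,"linear":[0,0,0],"twist":0},
    {"fingers":0.4,"linear":[0,0,0],"twist":0},
    {"fingers":0.5,"linear":[0,0,0],"twist":0},
    {"fingers":0.5,"linear":[0,0,0],"twist":0},
    {"fingers":0.5,"linear":[0,0,0],"twist":0}
  ]
}}

```text
clock: 9.98
eef_pos: [501.0, 140.9, 100.4]
tool_rot: [3.141, -0.0, 1.225]
force: [0.1, 0.4, -0.7]
width: 42.6
gripper_force: 0.0
```

Emit:
{"name": "drive_tool", "arguments": {
  "motion": [
    {"fingers":0.5,"linear":[0,0,-0.01],"twist":0},
    {"fingers":0.5,"linear":[0,0,-0.025],"twist":0},
    {"fingers":0.5,"linear":[0,0,-0.035],"twist":0},
    {"fingers":0.5,"linear":[0,0,-0.04],"twist":0},
    {"fingers":1,"linear":[0,0,-0.02],"twist":0}
  ]
}}

```text
clock: 10.4
eef_pos: [502.6, 141.7, 235.2]
tool_rot: [3.137, -0.004, 1.225]
force: [1.0, 1.2, 0.2]
width: 53.2
gripper_force: 0.0
```

```bash
python3 - <<'E'
from h import *
from cell import monitor,cams
np.set_printoptions(precision=3,suppress=True)
s=monitor.read_state();print(s['clock'],s['eef_pos'],s['tool_rot'],s['qpos'],s['width'])
I={n:cams.get_image(n) for n in('scene','side','wrist')};pickle.dump(I,open('d1.pkl','wb'))
p,f=fit([I['scene']],(501,141,30),carton(),yaws=[1.225]);print('scene',p,f)
p,f=fit([I['side']],(501,141,30),carton(),yaws=[1.225]);print('side',p,f)
S0=pickle.load(open('im0.pkl','rb'))
W1=pickle.load(open('w1.pkl','rb'));print(fit([W1,S0['scene']],(425.5,-141,0),carton(),yaws=[.95]),fit([I['scene']],(425.5,-141,0),carton(),yaws=[.95]))
E
```

```text
10.4 [502.602 141.696 235.23 ] [ 3.137 -0.004  1.225] [-0.171  0.414 -0.223  1.837  0.114  0.897 -0.792] 53.20524386453801
scene [508.362 142.177  31.935   1.28 ] 0.6518198847770691
side [384.894 302.607 183.299   1.274] 0.20587922632694244
(array([ 426.412, -141.923,   -1.425,    0.926]), np.float64(0.10253256559371948)) (array([ 427.083, -141.801,   -0.208,    0.869]), np.float64(0.060720834881067276))
```

Emit:
{"name": "drive_tool", "arguments": {
  "motion": [
    {"fingers":1,"linear":[-0.0365,0.0032,0],"twist":0},
    {"fingers":1,"linear":[-0.0365,0.0032,0],"twist":0},
    {"fingers":1,"linear":[-0.0365,0.0032,0],"twist":0},
    {"fingers":1,"linear":[-0.0365,0.0032,0],"twist":0},
    {"fingers":1,"linear":[-0.0365,0.0032,0],"twist":0}
  ]
}}

```text
clock: 10.97
eef_pos: [452.1, -37.7, 229.3]
tool_rot: [-3.139, 0.001, 1.225]
force: [0.4, -0.7, 0.3]
width: 85.2
gripper_force: 0.0
```

Emit:
{"name": "drive_tool", "arguments": {
  "motion": [
    {"fingers":1,"linear":[-0.0365,0.0032,0],"twist":0},
    {"fingers":1,"linear":[-0.0365,0.0032,0],"twist":0},
    {"fingers":1,"linear":[-0.0365,0.0032,0],"twist":0},
    {"fingers":1,"linear":[0,0,0],"twist":0.095},
    {"fingers":1,"linear":[0,0,0],"twist":0.095}
  ]
}}

```text
clock: 11.38
eef_pos: [423.7, -145.3, 229.3]
tool_rot: [-3.139, 0.001, 1.024]
force: [-0.4, -0.4, 0.4]
width: 85.6
gripper_force: 0.0
```

Emit:
{"name": "drive_tool", "arguments": {
  "motion": [
    {"fingers":1,"linear":[0,0,0],"twist":0.095},
    {"fingers":1,"linear":[0,0,0.03],"twist":0},
    {"fingers":1,"linear":[0,0,0.03],"twist":0},
    {"fingers":1,"linear":[0,0,0],"twist":0},
    {"fingers":1,"linear":[0,0,0],"twist":0}
  ]
}}

```text
clock: 11.8
eef_pos: [423.9, -141.9, 169.1]
tool_rot: [-3.136, 0.002, 0.94]
force: [0.4, 0.3, 0.7]
width: 85.4
gripper_force: 0.0
```

```bash
python3 - <<'E'
from h import *
from cell import monitor,cams
np.set_printoptions(precision=3,suppress=True)
d=cams.get_image('wrist');s=monitor.read_state();print(s['clock'],s['eef_pos'],s['tool_rot'],s['qpos'],s['width']);pickle.dump(d,open('w3.pkl','wb'))
m=comp(d,project(d,[426,-141.5,75])[0]);print(cv2.boundingRect((m>0).astype(np.uint8)))
p,f=fit([d],(426,-141.5,0),carton(),masks=[m],yaws=[.93]);print(p,f)
m[250:]=0
g=np.zeros_like(m);g[235:]=1
p,f=fit([d],(426,-141.5,0),carton(),masks=[m],yaws=[.93],ign=[g]);print(p,f)
im=d['color'].copy()
for q in carton():
  for u in project(d,pose(q,*p)): cv2.circle(im,tuple(int(v) for v in u),2,(0,0,255),-1)
I=pickle.load(open('d1.pkl','rb'))
def ov(n,x,y,w,h):
  j=draw(I[n],[572.3,158.8,0,-.346])
  return cv2.resize(j[y:y+h,x:x+w],(266,250),interpolation=cv2.INTER_CUBIC)
q=lambda r:cv2.resize(r,(400,250))
cv2.imwrite('pics/w3.png',np.vstack([np.hstack([q(im),q(cv2.cvtColor(m.astype(np.uint8),8))]),np.hstack([cv2.resize(draw(I['wrist'],[572.3,158.8,0,-.346]),(400,250)),q(draw(I['scene'],[572.3,158.8,0,-.346])[160:310,330:530])])]))
E
```

```text
11.85 [ 425.421 -142.296  170.297] [-3.14   0.001  0.94 ] [ 0.324  0.403 -0.087  2.093  0.056  0.649 -0.431] 85.23180985648074
(289, 124, 71, 110)
[ 426.797 -142.069    1.963    0.959] 0.022556103765964508
[ 426.825 -142.       2.297    0.96 ] 0.022086888551712036
```

View pics/w3.png

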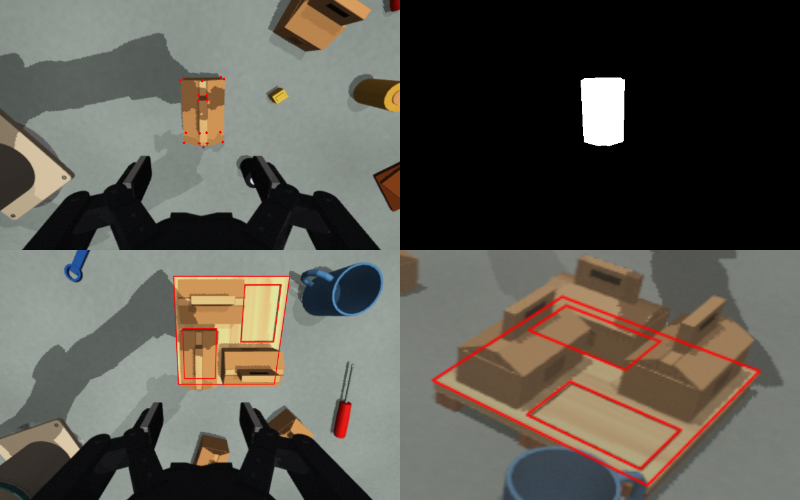

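The fit marks lie on carton 2's edges at about (324,180) full-scale, and the mask is clean, so its pose is (426.8, -142.0), yaw 0.96. The lower panels show the first carton standing squarely in its outline. The jar is low and off to the side, so I'll grasp carton 2.

Emit:
{"name": "drive_tool", "arguments": {
  "motion": [
    {"fingers":1,"linear":[0.001,0.001,0.03],"twist":-0.02},
    {"fingers":1,"linear":[0,0,0.03],"twist":0},
    {"fingers":1,"linear":[0,0,0.02],"twist":0},
    {"fingers":1,"linear":[0,0,0.01],"twist":0},
    {"fingers":1,"linear":[0,0,0.009],"twist":0}
  ]
}}

```text
clock: 12.27
eef_pos: [428.1, -142.5, 71.6]
tool_rot: [3.141, -0.0, 0.96]
force: [0.8, 0.0, 0.1]
width: 85.4
gripper_force: 0.0
```

Emit:
{"name": "drive_tool", "arguments": {
  "motion": [
    {"fingers":1,"linear":[0,0,0],"twist":0},
    {"fingers":1,"linear":[0,0,0],"twist":0},
    {"fingers":0,"linear":[0,0,0],"twist":0},
    {"fingers":0,"linear":[0,0,0],"twist":0},
    {"fingers":0,"linear":[0,0,0],"twist":0}
  ]
}}

```text
clock: 12.68
eef_pos: [428.0, -142.5, 72.3]
tool_rot: [3.14, -0.001, 0.96]
force: [-0.4, -0.8, -0.4]
width: 51.5
gripper_force: 0.0
```

Emit:
{"name": "drive_tool", "arguments": {
  "motion": [
    {"fingers":0,"linear":[0,0,0],"twist":0},
    {"fingers":0,"linear":[0,0,0],"twist":0},
    {"fingers":0,"linear":[0,0,0],"twist":0},
    {"fingers":0,"linear":[0,0,0],"twist":0},
    {"fingers":0,"linear":[0,0,0],"twist":0}
  ]
}}

```text
clock: 13.1
eef_pos: [427.1, -142.1, 71.7]
tool_rot: [-3.141, 0.0, 0.96]
force: [-0.5, 0.9, 5.5]
width: 9.2
gripper_force: 58.8
```

Emit:
{"name": "drive_tool", "arguments": {
  "motion": [
    {"fingers":0,"linear":[0,0,0],"twist":0},
    {"fingers":0,"linear":[0,0,0],"twist":0},
    {"fingers":0,"linear":[0,0,0],"twist":0}
  ]
}}

```text
clock: 13.35
eef_pos: [427.1, -142.1, 71.7]
tool_rot: [-3.141, 0.0, 0.96]
force: [-1.0, 1.1, 4.6]
width: 9.2
gripper_force: 58.8
```

Emit:
{"name": "drive_tool", "arguments": {
  "motion": [
    {"fingers":0,"linear":[0,0,-0.01],"twist":0},
    {"fingers":0,"linear":[0,0,-0.02],"twist":0},
    {"fingers":0,"linear":[0,0,-0.03],"twist":0},
    {"fingers":0,"linear":[0,0,-0.035],"twist":0},
    {"fingers":0,"linear":[0,0,-0.035],"twist":0}
  ]
}}

```text
clock: 13.77
eef_pos: [426.2, -142.0, 202.2]
tool_rot: [-3.139, 0.001, 0.96]
force: [1.2, 0.0, -2.9]
width: 8.8
gripper_force: 58.8
```

Emit:
{"name": "drive_tool", "arguments": {
  "motion": [
    {"fingers":0,"linear":[0,0,-0.03],"twist":0},
    {"fingers":0,"linear":[0,0,-0.02],"twist":0},
    {"fingers":0,"linear":[0.018,0.007,0],"twist":0},
    {"fingers":0,"linear":[0.033,0.0125,0],"twist":0},
    {"fingers":0,"linear":[0.033,0.0125,0],"twist":0}
  ]
}}

```text
clock: 14.18
eef_pos: [501.8, -92.3, 251.8]
tool_rot: [3.141, 0.001, 0.957]
force: [1.0, -0.5, -1.8]
width: 9.0
gripper_force: 58.8
```

Emit:
{"name": "drive_tool", "arguments": {
  "motion": [
    {"fingers":0,"linear":[0.033,0.0125,0],"twist":0},
    {"fingers":0,"linear":[0.033,0.0125,0],"twist":0},
    {"fingers":0,"linear":[0.033,0.0125,0],"twist":0},
    {"fingers":0,"linear":[0.033,0.0125,0],"twist":0},
    {"fingers":0,"linear":[0.033,0.0125,0],"twist":0}
  ]
}}

```text
clock: 14.6
eef_pos: [648.1, 8.4, 250.4]
tool_rot: [-3.14, 0.001, 0.96]
force: [0.2, 0.4, -2.6]
width: 9.2
gripper_force: 58.8
```

Emit:
{"name": "drive_tool", "arguments": {
  "motion": [
    {"fingers":0,"linear":[0.028,0.0105,0],"twist":0},
    {"fingers":0,"linear":[0,0,0],"twist":-0.088},
    {"fingers":0,"linear":[0,0,0],"twist":-0.088},
    {"fingers":0,"linear":[0,0,0],"twist":-0.089},
    {"fingers":0,"linear":[0,0,0],"twist":0}
  ]
}}

```text
clock: 15.02
eef_pos: [671.6, 24.3, 250.0]
tool_rot: [-3.139, 0.001, 1.227]
force: [0.1, -0.4, -2.5]
width: 9.1
gripper_force: 58.8
```

Emit:
{"name": "drive_tool", "arguments": {
  "motion": [
    {"fingers":0,"linear":[0,0,0],"twist":0},
    {"fingers":0,"linear":[0,0,0],"twist":0},
    {"fingers":0,"linear":[0,0,0],"twist":0}
  ]
}}

```text
clock: 15.27
eef_pos: [672.0, 24.2, 251.3]
tool_rot: [-3.141, 0.0, 1.223]
force: [-0.2, 0.2, -2.4]
width: 8.8
gripper_force: 58.8
```

```bash
python3 - <<'E'
from h import *
from cell import monitor,cams
np.set_printoptions(precision=3,suppress=True)
d=cams.get_image('wrist');s=monitor.read_state();print(s['clock'],s['eef_pos'],s['tool_rot'],s['qpos'],s['width'],s['force']);pickle.dump((d,s),open('b2.pkl','wb'))
A=np.arange(480)<240
uv=project(d,pose(OUT+[61,41,0],572.3,158.8,0,-.346));print(uv)
for z in(0,-1): print(refine([(d,A)],[572.3,158.8,0,-.346],z))
# held carton: far eave/roof edge from mask of far end
e=s['eef_pos'];print(project(d,pose(carton()[0],e[0],e[1],e[2]-71.7,s['tool_rot'][2])))
m=comp(d,project(d,[e[0]+14,e[1]+38,e[2]-10])[0]);g=np.zeros_like(m);g[225:]=1
pf=project(d,pose(np.vstack(carton()),e[0],e[1],e[2]-71.7,s['tool_rot'][2]))
print(cv2.boundingRect((m[:225]>0).astype(np.uint8)),fit([d],[e[0],e[1],e[2]-71.7],carton(),masks=[m*(1-g)],yaws=[s['tool_rot'][2]],ign=[g]))
E
```

```text
15.3167 [672.108  24.261 251.405] [-3.142  0.     1.223] [ 0.029  0.629 -0.192  1.386  0.124  1.138 -0.526] 8.81002948740652 [-0.201 -0.342 -2.328]
[[235.556 103.349]
 [288.832 103.374]
 [285.126   5.357]
 [225.996   5.219]]
(array([572.308, 159.18 ,  -0.344,  -1.182]), np.float64(95.10997772216797))
(array([572.196, 159.369,  -0.344,  -1.051]), np.float64(95.0860366821289))
[[358.428 250.843]
 [365.923 281.327]
 [285.625 250.825]
 [278.229 281.306]
 [363.965 134.438]
 [374.157 142.404]
 [280.236 134.413]
 [270.198 142.373]
 [322.101 296.207]
 [322.218 146.487]]
(81, 0, 294, 225) (array([671.363,  24.523, 181.642,   1.215]), np.float64(0.7630950808525085))
```

Emit:
{"name": "drive_tool", "arguments": {
  "motion": [
    {"fingers":0,"linear":[0.02,-0.0118,0],"twist":0},
    {"fingers":0,"linear":[0.032,-0.0188,0],"twist":0},
    {"fingers":0,"linear":[0.032,-0.0188,0],"twist":0},
    {"fingers":0,"linear":[0.032,-0.0188,0],"twist":0},
    {"fingers":0,"linear":[0.0179,-0.0106,0],"twist":-0.003}
  ]
}}

```text
clock: 15.73
eef_pos: [641.6, 183.7, 251.8]
tool_rot: [-3.139, -0.004, 1.232]
force: [-0.9, 2.5, -1.4]
width: 8.9
gripper_force: 58.8
```

Emit:
{"name": "drive_tool", "arguments": {
  "motion": [
    {"fingers":0,"linear":[0,0,0.015],"twist":0},
    {"fingers":0,"linear":[0,0,0.02],"twist":0},
    {"fingers":0,"linear":[0,0,0.015],"twist":0},
    {"fingers":0,"linear":[0,0,0],"twist":0},
    {"fingers":0,"linear":[0,0,0],"twist":0}
  ]
}}

```text
clock: 16.15
eef_pos: [643.0, 176.8, 201.0]
tool_rot: [-3.14, 0.001, 1.227]
force: [-0.5, -0.3, -1.3]
width: 8.9
gripper_force: 58.9
```

Emit:
{"name": "drive_tool", "arguments": {
  "motion": [
    {"fingers":0,"linear":[0,0,0],"twist":0},
    {"fingers":0,"linear":[0,0,0],"twist":0},
    {"fingers":0,"linear":[0,0,0],"twist":0}
  ]
}}

```text
clock: 16.4
eef_pos: [644.3, 177.2, 202.8]
tool_rot: [3.14, -0.001, 1.227]
force: [-1.0, -0.0, -2.3]
width: 9.2
gripper_force: 58.9
```

Emit:
{"name": "drive_tool", "arguments": {
  "motion": [
    {"fingers":0,"linear":[0,0,0],"twist":0},
    {"fingers":0,"linear":[0,0,0],"twist":0},
    {"fingers":0,"linear":[0,0,0],"twist":0}
  ]
}}

```text
clock: 16.65
eef_pos: [643.6, 177.1, 201.8]
tool_rot: [3.141, -0.0, 1.228]
force: [0.4, -0.2, -2.8]
width: 9.0
gripper_force: 58.9
```

Emit:
{"name": "drive_tool", "arguments": {
  "motion": [
    {"fingers":0,"linear":[0,0,0.015],"twist":0},
    {"fingers":0,"linear":[0,0,0.025],"twist":0},
    {"fingers":0,"linear":[0,0,0.025],"twist":0},
    {"fingers":0,"linear":[0,0,0.015],"twist":0},
    {"fingers":0,"linear":[0,0,0.008],"twist":0}
  ]
}}

```text
clock: 17.07
eef_pos: [641.9, 176.5, 110.9]
tool_rot: [-3.138, 0.002, 1.228]
force: [-0.0, 0.9, -2.2]
width: 8.7
gripper_force: 58.8
```

Emit:
{"name": "drive_tool", "arguments": {
  "motion": [
    {"fingers":0,"linear":[0,0,0],"twist":0},
    {"fingers":0,"linear":[0,0,0],"twist":0},
    {"fingers":0,"linear":[0,0,0],"twist":0},
    {"fingers":0,"linear":[0,0,0],"twist":0},
    {"fingers":0,"linear":[0,0,0],"twist":0}
  ]
}}

```text
clock: 17.48
eef_pos: [644.3, 177.3, 114.7]
tool_rot: [3.14, -0.001, 1.228]
force: [0.0, -0.8, -1.9]
width: 9.0
gripper_force: 58.9
```

Emit:
{"name": "drive_tool", "arguments": {
  "motion": [
    {"fingers":0,"linear":[0,0,0.003],"twist":0},
    {"fingers":0,"linear":[0,0,0.003],"twist":0},
    {"fingers":0,"linear":[0,0,0.002],"twist":0},
    {"fingers":0,"linear":[0,0,0.001],"twist":0},
    {"fingers":0,"linear":[0,0,0],"twist":0}
  ]
}}

```text
clock: 17.9
eef_pos: [643.2, 176.9, 103.9]
tool_rot: [-3.141, 0.001, 1.228]
force: [-0.9, 0.4, -2.5]
width: 9.2
gripper_force: 58.8
```

Emit:
{"name": "drive_tool", "arguments": {
  "motion": [
    {"fingers":0,"linear":[0,0,0.001],"twist":0},
    {"fingers":0,"linear":[0,0,0],"twist":0},
    {"fingers":0,"linear":[0,0,0],"twist":0}
  ]
}}

```text
clock: 18.15
eef_pos: [643.5, 177.1, 103.4]
tool_rot: [-3.142, -0.0, 1.228]
force: [-0.0, 0.4, -2.2]
width: 9.0
gripper_force: 58.8
```

Emit:
{"name": "drive_tool", "arguments": {
  "motion": [
    {"fingers":0,"linear":[0,0,0.001],"twist":0},
    {"fingers":0,"linear":[0,0,0],"twist":0},
    {"fingers":0,"linear":[0,0,0],"twist":0}
  ]
}}

```text
clock: 18.4
eef_pos: [643.5, 177.0, 102.4]
tool_rot: [-3.142, 0.0, 1.228]
force: [0.3, -0.3, -2.0]
width: 9.1
gripper_force: 58.8
```

Emit:
{"name": "drive_tool", "arguments": {
  "motion": [
    {"fingers":0,"linear":[0,0,0.001],"twist":0},
    {"fingers":0,"linear":[0,0,0],"twist":0},
    {"fingers":0,"linear":[0,0,0],"twist":0}
  ]
}}

```text
clock: 18.65
eef_pos: [643.5, 177.1, 101.9]
tool_rot: [3.141, -0.0, 1.228]
force: [-1.2, -0.1, 2.0]
width: 9.1
gripper_force: 59.4
```

Contact. I'll press half a millimetre more, then release and rise.

Emit:
{"name": "drive_tool", "arguments": {
  "motion": [
    {"fingers":0,"linear":[0,0,0.0005],"twist":0},
    {"fingers":0,"linear":[0,0,0],"twist":0},
    {"fingers":0,"linear":[0,0,0],"twist":0}
  ]
}}

```text
clock: 18.9
eef_pos: [643.5, 177.2, 101.8]
tool_rot: [3.141, -0.0, 1.228]
force: [-2.7, -0.8, 5.2]
width: 9.2
gripper_force: 59.9
```

Emit:
{"name": "drive_tool", "arguments": {
  "motion": [
    {"fingers":0.2,"linear":[0,0,0],"twist":0},
    {"fingers":0.4,"linear":[0,0,0],"twist":0},
    {"fingers":0.5,"linear":[0,0,0],"twist":0},
    {"fingers":0.5,"linear":[0,0,0],"twist":0},
    {"fingers":0.5,"linear":[0,0,0],"twist":0}
  ]
}}

```text
clock: 19.32
eef_pos: [643.6, 177.0, 100.8]
tool_rot: [3.141, -0.0, 1.228]
force: [0.6, -0.1, 0.3]
width: 43.1
gripper_force: 0.0
```

Emit:
{"name": "drive_tool", "arguments": {
  "motion": [
    {"fingers":0.5,"linear":[0,0,-0.01],"twist":0},
    {"fingers":0.5,"linear":[0,0,-0.025],"twist":0},
    {"fingers":0.5,"linear":[0,0,-0.035],"twist":0},
    {"fingers":0.5,"linear":[0,0,-0.04],"twist":0},
    {"fingers":0.5,"linear":[0,0,-0.04],"twist":0}
  ]
}}

```text
clock: 19.73
eef_pos: [643.1, 176.9, 253.0]
tool_rot: [-3.141, 0.0, 1.228]
force: [0.3, 0.0, -0.1]
width: 42.7
gripper_force: 0.0
```

Emit:
{"name": "drive_tool", "arguments": {
  "motion": [
    {"fingers":0.5,"linear":[-0.035,0.01,0],"twist":0},
    {"fingers":0.5,"linear":[-0.035,0.01,0],"twist":0},
    {"fingers":0.5,"linear":[-0.035,0.01,0],"twist":0},
    {"fingers":0.5,"linear":[-0.035,0.01,0],"twist":0},
    {"fingers":0.5,"linear":[0,0,0],"twist":0}
  ]
}}

```text
clock: 20.15
eef_pos: [633.9, 19.8, 251.8]
tool_rot: [3.138, 0.008, 1.216]
force: [0.6, -1.6, -1.0]
width: 42.6
gripper_force: 0.0
```

```bash
python3 - <<'E'
from h import *
from cell import monitor,cams
np.set_printoptions(precision=3,suppress=True)
s=monitor.read_state();print(s['clock'],s['eef_pos'],s['width'],s['force'])
I={n:cams.get_image(n) for n in('wrist','scene','side')};pickle.dump(I,open('f.pkl','wb'))
# dark/bright check: fin-top brightness fit in wrist; fit each fin top by silhouette of whole 4-carton union
b=[572.3,159.0,0,-.345]
c,sn=np.cos(b[3]),np.sin(b[3])
def world(x,y,a): return [b[0]+c*x-sn*y,b[1]+sn*x+c*y,30,b[3]+a]
base=[world(-41,61,0),world(41,-61,0)]
import itertools
for n in I:
  d=I[n];m=brown(d)
  un=lambda P:np.max([render(d,carton(),p) for p in P],0).astype(float)
  nom=[world(61,41,np.pi/2),world(-61,-41,np.pi/2)]
  z=cv2.dilate(un(base+nom).astype(np.uint8),np.ones((9,9)))>0
  mf=cv2.morphologyEx(m,cv2.MORPH_CLOSE,np.ones((5,5))).astype(float)
  cost=lambda v:np.abs(un(base+[world(61+v[0],41+v[1],np.pi/2+v[2]),world(-61+v[3],-41+v[4],np.pi/2+v[5])])-mf)[z].sum()/255
  sx=np.vstack([np.zeros(6),np.diag([3,3,.05]*2)])
  r=minimize(cost,np.zeros(6),method='Nelder-Mead',options=dict(initial_simplex=sx,maxfev=300))
  print(n,z.sum(),cost(np.zeros(6)),r.x,r.fun)
p,f=fit([I['scene']],(648.2,-121.6,0),carton(70,58),yaws=[2.1]);print('square',p,f)
E
```

```text
20.15 [633.936  19.832 251.842] 42.573852967462194 [ 0.568 -1.63  -1.013]
wrist 29661 2151.478431372549 [ -2.197 -12.754  -0.029  -0.225  -0.054   0.007] 1460.5607843137254
scene 13601 844.086274509804 [-1.567 10.883 -0.001  0.817  2.553 -0.039] 653.3176470588236
side 16580 1567.5882352941176 [ -2.797   1.557  -0.01  -11.499   6.53   -0.044] 1195.8549019607842
square [ 628.679 -132.268  -18.155    2.046] 0.02684015780687332
```

The final silhouette check isn't reliable, because the far carton was partly out of frame. I'll back off for a full view and repeat it.

Emit:
{"name": "drive_tool", "arguments": {
  "motion": [
    {"fingers":0.5,"linear":[-0.03,0,-0.02],"twist":0},
    {"fingers":0.5,"linear":[-0.03,0,-0.02],"twist":0},
    {"fingers":0.5,"linear":[-0.02,0,-0.02],"twist":0},
    {"fingers":0.5,"linear":[0,0,0],"twist":0},
    {"fingers":0.5,"linear":[0,0,0],"twist":0}
  ]
}}

```text
clock: 20.72
eef_pos: [608.0, -42.9, 312.6]
tool_rot: [3.139, -0.002, 1.228]
force: [0.2, -0.1, -0.7]
width: 42.6
gripper_force: 0.0
```

Emit:
{"name": "drive_tool", "arguments": {
  "motion": [
    {"fingers":0.5,"linear":[0,0,0],"twist":0},
    {"fingers":0.5,"linear":[0,0,0],"twist":0},
    {"fingers":0.5,"linear":[0,0,0],"twist":0}
  ]
}}

```text
clock: 20.97
eef_pos: [607.0, -41.5, 309.9]
tool_rot: [-3.14, -0.0, 1.231]
force: [0.6, 0.5, -0.5]
width: 42.6
gripper_force: 0.0
```

```bash
cat > v.py <<'E'
from h import *
from cell import monitor,cams
np.set_printoptions(precision=3,suppress=True)
s=monitor.read_state();print(s['clock'],s['eef_pos'],s['width'])
d=cams.get_image('wrist');S=cams.get_image('scene')
b=[572.3,159.0,0,-.345];c,sn=np.cos(b[3]),np.sin(b[3])
world=lambda x,y,a:[b[0]+c*x-sn*y,b[1]+sn*x+c*y,30,b[3]+a]
hsv=cv2.cvtColor(d['color'],cv2.COLOR_BGR2HSV)
# fit each carton's edges: contrast of image gradient along projected model edges
P=carton();body=P[0];fin=P[1]
E=[(body[i],body[j]) for i,j in((1,5),(3,7),(1,8),(3,8),(5,9),(7,9))]+[(fin[i],fin[j]) for i,j in((1,3),(5,7),(1,5),(3,7))]
t=np.linspace(.05,.95,40)[:,None];L=np.vstack([a+(q-a)*t for a,q in E])
def score(v,x,y,a,im,s):
    g=cv2.GaussianBlur(im,(0,0),s).astype(np.float32);G=sum(np.hypot(cv2.Sobel(g[...,k],5,1,0),cv2.Sobel(g[...,k],5,0,1)) for k in range(3))
    uv=project(d,pose(L,*world(x+v[0],y+v[1],a+v[2]))).astype(np.float32)
    return -cv2.remap(np.minimum(G,np.percentile(G,97)).astype(np.float32),uv[:,:1],uv[:,1:],1).mean()
for nm,x,y,a in(('glued1',-41,61,0),('glued2',41,-61,0),('A',61,41,np.pi/2),('B',-61,-41,np.pi/2)):
    u=project(d,pose(body,*world(x,y,a)));p=np.zeros(3)
    for s,k in((3,4),(1.2,1.5)):
        r=minimize(score,p,args=(x,y,a,d['color'],s),method='Nelder-Mead',options=dict(initial_simplex=np.vstack([p-[k/3,k/3,.01*k/3]]+[p+np.diag([k,k,.015*k])[i] for i in range(3)])));p=r.x
    print(nm,'px',u.min(0),u.max(0),'off',p,r.fun)
S0=pickle.load(open('im0.pkl','rb'))['scene']['color']
print('square diff',cv2.absdiff(S0,S['color'])[195:246,256:300].mean())
E
python3 v.py
```

```text
20.9667 [606.952 -41.484 309.883] 42.58135464559334
glued1 px [144.577 -81.97 ] [259.958   6.896] off [-1.833 -1.833 -0.018] -0.0
glued2 px [230.973  42.612] [319.785 101.74 ] off [0.397 0.524 0.008] -264.0392150878906
A px [257.295 -90.519] [320.098  40.458] off [-0.302  0.355 -0.001] -98.48994445800781
B px [161.594  -0.08 ] [238.875 101.15 ] off [-0.418 -0.645 -0.005] -240.02401733398438
square diff 1.5408496732026145
```

```bash
python3 -c "
from cell import ctrl
print(ctrl.finish_job())"
```

```text
the job is handed in; nothing more can be done
None
```

The job is handed in at about 21 s: both long cartons stand in their outlined places, measured within about 1 mm of position and square to the outline (the far one was only partly in view for that last check), and the square carton was not moved.

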